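# Put the rig fittings back in their trays

### The arm

A 6-joint arm with a two-finger parallel gripper is mounted at the origin on the work surface. World frame = base frame: x ahead of the robot, y to its left, z up, the work surface at z = 0. Lengths are in m, angles in rad, forces in N, time in s.
With the tool pointing down it reaches from about 0.4 to 0.825 m from the base axis. Payload 7 kg.
Tool frame: the origin (TCP) lies on the mounting face of the last link; the fingertips stand 173 mm ahead of it and the grasp point (between the pads) lies 155 mm ahead of it; z points along the fingers, y is the line along which they close (so a half turn about z gives the same grasp; the last joint's range is limited). The gripper opens to 85 mm and grips with 20 to 120 N. Pads are 22 mm wide; open, the fingers measure 114 mm over their backs; the gripper's body (76 mm by 85 mm) begins 54 mm behind the grasp point. The pads swing forward as they close: fully open they stand 13 mm farther back than shut.
Start: joints at [1.615, 0.359, 0.012, 0, -1.224, -0.288], TCP at [0.163, 0.655, 0.405] pointing down, gripper open.
Joint ranges: [-3.07, 3.07], [-1.43, 2.12], [-1.02, 1.25], [-3.03, 1.67], [-3.05, -0], [-3.03, 3.03]. Speed limits (rad/s): [2.39, 2.39, 3.01, 3.14, 3.14, 3.14].

### API

Orientations are given as a unit quaternion [x, y, z, w].
In Python, from rig import manip gives the robot as it stands.
- The arm moves only by the shell command python3 drive.py 'ROWS' [FORCE]. ROWS is rows parted by semicolons, their numbers by spaces, 1 to 5 of them, each of 5 numbers: dx, dy, dz in m, then a turn about the tool's z in rad, then the opening from 0.0 (shut) to 1.0 (fully open); each row is the pose to reach, as a shift and turn from the pose commanded when the command began, along the tool's axes at that moment; what a row does not reach only later rows make up. A row lasts 1/12 s, in which the tool goes at most 0.0417 m and 0.125 rad, less where a joint would pass 70% of its speed; a pose out of reach is approached as far as the arm can. The fingers move at their own pace and stop on an object; FORCE is the grip in N (left out, the last holds). Time passes only in rows, so rows that do not move let the fingers close. It prints the time, the measured TCP pose, the force, the opening and the grip force at its end.
- manip.read_state(): the state, without advancing time (a new reading comes with each control period).
- manip.capture(name): name is "side" or "top"; returns the picture (400x640x3 uint8, red, green, blue); there is no depth.
- manip.camera_params(name): a dict with "mtx" (3x3 intrinsics, pixels), "k1" (the pictures are not rectified: a ray, as slopes to the right and down, at radius r is drawn at 1 + k1 r^2 times it, then the intrinsics apply), "world_to_cam" (4x4, takes a point from world to camera coordinates). Camera axes: x right, y up, looking along -z (the intrinsics and any distortion apply to the point x, -y, -z); pixel columns grow to the right and rows downward; lengths in m; the calibration is good to about 2 mm. A picture is of the moment at which its call begins. camera_params takes no time and is no camera call.
- manip.close_job(): hands the job in; it is judged then, once.
The state is a dict: "clock": time; "joint_pos": joint angles; "qvel": joint speeds; "joint_torque": joint torques, N m; "tool_pos": TCP position; "eef_rot": TCP orientation; "wrist_force": force on the tool from outside, world axes, zero at the start; "torque": the same for the moment, N m; "finger_gap": opening from 0.0 (shut) to 1.0 (fully open); "grasp_force": force on a finger pad.
Only numpy, scipy, OpenCV 4.12 (cv2) and the standard library are available. Lean on these libraries where they do the work, as an engineer would, in place of code of your own. Each camera call takes 0.05 s, during which the arm holds its last target. There are 200 camera calls.

### The job

The tube rig has been taken down: sort its five fittings into their trays. Lay both flat collars side by side in the round tray, each flat on its floor, stand the flange on its foot plate on the floor of the square tray, and stand the two tall sleeves upright in the divided tray, one in each bay. Do not push or knock over the glass beaker or the mains adapter.

Things in the scene. Friction and masses are not known exactly. Their poses are not given: they have to be found in the camera images.
- collar1: Loose plain grey metal tube collar: a low, thick-walled ring, 52 mm outside, 28 mm hole, 24 mm high, lying flat, about 140 g. Origin at the centre of the ring, at mid height (12 mm above the underside); z along the hole, up at the start.
- collar2: Loose plain grey metal tube collar: a low, thick-walled ring, 52 mm outside, 28 mm hole, 24 mm high, lying flat, about 140 g. Origin at the centre of the ring, at mid height (12 mm above the underside); z along the hole, up at the start. Same as the other collar.
- sleeve1: Loose plain grey metal tube sleeve: a tall, thin-walled tube, 38 mm outside, 29 mm hole, 70 mm high, standing on end, about 160 g. Origin on its axis at mid height (35 mm above the underside); z along the tube, up at the start.
- sleeve2: Loose plain grey metal tube sleeve: a tall, thin-walled tube, 38 mm outside, 29 mm hole, 70 mm high, standing on end, about 160 g. Origin on its axis at mid height (35 mm above the underside); z along the tube, up at the start. Same as the other sleeve.
- flange: Loose plain grey metal tube flange: round foot plate 70 mm across and 8 mm thick with four dark screw holes, and an upright tube socket in its middle, 34 mm outside, 25 mm hole, reaching 50 mm above the underside; about 250 g. It stands on its plate. Origin at the centre of the underside, z up along the socket.
- round_tray: Fixed round grey plastic tray, open on top: 166 mm outside, 158 mm inside, 30 mm high, flat inner floor 4 mm above the table. Origin at the centre of its underside, z up.
- square_tray: Fixed square grey plastic tray, open on top, undivided: 108 mm outside, 98 mm inside, 30 mm high, flat inner floor 5 mm above the table. Origin at the centre of its underside, x and y square to its walls, z up.
- rack: Fixed oblong grey plastic tray, open on top, 139 mm long (its y) by 72 mm wide (its x), 30 mm high, walls 5 mm, flat inner floor 5 mm above the table. A cross wall in the middle of its length parts it into two square bays, 62 mm by 62 mm inside, centred at y = +33.5 mm and y = -33.5 mm. Origin at the centre of its underside, z up.
- beaker: Bystander: loose empty glass beaker, 60 mm across the rim, 80 mm high, standing to the robot's left of the work. Origin at the centre of its underside. To be left alone.
- adapter: Bystander: loose black mains adapter, 85 x 50 x 34 mm with two pins, lying to the robot's right of the work. Origin at the centre of its underside. To be left alone.

How it is judged:
At the end, for the whole second after the job is handed in: Both collars flat on the floor inside the round tray (centres within 58 mm of its middle); flange upright on the floor of the square tray (within 18 mm of its middle); one sleeve upright in each bay of the divided tray (within 16 mm of its middle); tilts under 0.1 rad; all at rest (horizontal distance between each of collar1, collar2 and round_tray below 0.058 m and z of each of collar1, collar2 in the frame of round_tray below 0.02 m and angle between the z axis of each of collar1, collar2 and the z axis of round_tray, either way round below 0.1 rad and x of flange in the frame of square_tray between -0.018 and 0.018 m and y of flange in the frame of square_tray between -0.018 and 0.018 m and z of flange in the frame of square_tray below 0.009 m and angle between flange's own z axis and vertical below 0.1 rad and x of sleeve1 in the frame of rack between -0.016 and 0.016 m and z of each of sleeve1, sleeve2 in the frame of rack below 0.045 m and angle between the z axis of each of sleeve1, sleeve2 and the z axis of rack, either way round below 0.1 rad and x of sleeve2 in the frame of rack between -0.016 and 0.016 m and ((y of sleeve1 in the frame of rack between 0.018 and 0.05 m and y of sleeve2 in the frame of rack between -0.05 and -0.018 m) or (y of sleeve1 in the frame of rack between -0.05 and -0.018 m and y of sleeve2 in the frame of rack between 0.018 and 0.05 m)) and linear speed of each of collar1, collar2, sleeve1, sleeve2, flange below 0.02 m/s); the robot touches nothing.
It fails at once if the beaker is pushed more than 20 mm or tipped (distance of beaker from where it was at the start of the episode above 0.02 m or angle between beaker's own z axis and vertical above 0.3 rad).
It fails at once if the adapter is pushed more than 20 mm (distance of adapter from where it was at the start of the episode above 0.02 m).
It also fails if it takes over 120 s, if anything falls off the work surface, if the arm or the gripper's body presses on something with over 40 N, if the wrist force passes 120 N, or if a joint passes its speed limit or range.

## Working session

There is one attempt and no reset: what is moved stays moved. The work goes in short steps, Python scripts to look and compute and a shell command to move; the robot and the scene stay as the last step left them, time stands still between calls to the robot, and variables do not carry over. Pictures are saved under pics/ and viewed, at most 14 in all, crops included, and the job is handed in when it is done.

```bash
ls; mkdir -p pics; python3 - <<'E'
from rig import manip
import cv2,numpy as np
print(manip.read_state())
for n in("side","top"):
    p=manip.camera_params(n);print(n,p)
    cv2.imwrite(f"pics/{n}0.png",cv2.cvtColor(manip.capture(n),cv2.COLOR_RGB2BGR))
E
```

```text
drive.py
pics
rig.py
{'clock': 0.0, 'joint_pos': array([ 1.61510113e+00,  3.59379774e-01,  1.10572776e-02, -3.40386107e-04,
       -1.22412764e+00, -2.88119905e-01]), 'qvel': array([-0.00090952, -0.00030687,  0.00110359,  0.00049257, -0.00042269,
       -0.00104615]), 'joint_torque': array([-7.42356747e-05, -5.83325386e+01,  2.93417895e+01,  6.93675980e+00,
       -6.02205866e-03,  1.02672823e-05]), 'tool_pos': array([0.16289266, 0.65484246, 0.40376912]), 'eef_rot': array([ 9.92571071e-01, -1.21663306e-01, -2.10055656e-05,  8.41981781e-04]), 'wrist_force': array([-0.05070446,  0.02034219, -0.48077779]), 'torque': array([ 0.02668487, -0.02204688,  0.04841878]), 'grasp_force': 0.0, 'finger_gap': 1.0009116137992065}
side {'mtx': array([[469.76173072,   0.        , 329.84439352],
       [  0.        , 469.76173072, 199.49006167],
       [  0.        ,   0.        ,   1.        ]]), 'k1': 0.013948207473077892, 'world_to_cam': array([[ 0.85176486, -0.52358642,  0.01881197, -0.45061143],
       [ 0.39522825,  0.66569498,  0.6329651 , -0.24160732],
       [-0.34393496, -0.53170241,  0.77395173, -1.21535055],
       [ 0.        ,  0.        ,  0.        ,  1.        ]])}
top {'mtx': array([[445.82809637,   0.        , 327.71854933],
       [  0.        , 445.82809637, 194.13330802],
       [  0.        ,   0.        ,   1.        ]]), 'k1': -0.06511977702380829, 'world_to_cam': array([[ 0.01957066, -0.99976275, -0.00956176,  0.00566246],
       [ 0.99495555,  0.01853364,  0.09858985, -0.51803827],
       [-0.09838924, -0.011443  ,  0.99508222, -1.54926536],
       [ 0.        ,  0.        ,  0.        ,  1.        ]])}
```
View pics/top0.png

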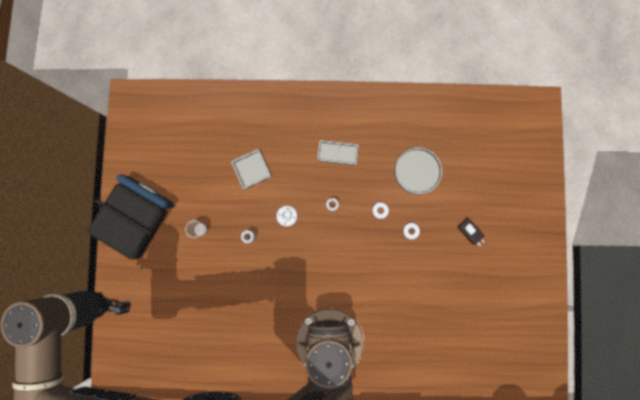

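View pics/side0.png

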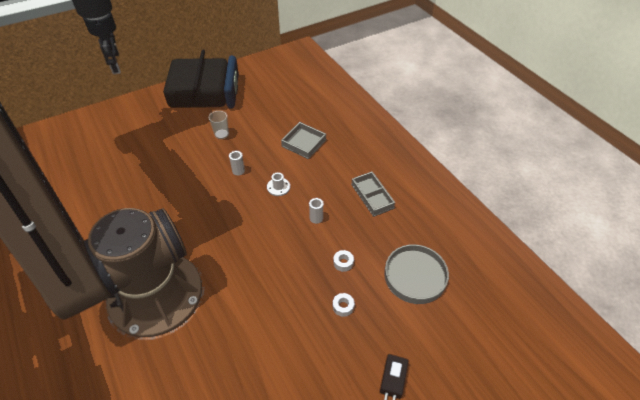

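The top view shows the beaker at (196,229), sleeves at (247,236) and (332,204), the flange at (287,215), collars at (380,210) and (411,231), and the adapter at (471,231). Trays there are square (250,168), rack (338,152) and round (418,170). The side view shows the same objects: sleeves (237,163) and (316,211), flange (278,184), collars (344,261) and (344,304), trays (303,140), (373,193) and (417,273). Next I'll fit silhouettes in both views.

```bash
cat > h.py <<'E'
import numpy as np,cv2
from rig import manip
P={n:manip.camera_params(n) for n in("side","top")}
def proj(n,X):
    p=P[n];X=np.atleast_2d(X);c=X@p["world_to_cam"][:3,:3].T+p["world_to_cam"][:3,3]
    s=np.c_[c[:,0],-c[:,1]]/-c[:,2:];s=s*(1+p["k1"]*(s**2).sum(1,keepdims=True))
    return s@p["mtx"][:2,:2].T+p["mtx"][:2,2]
def ray(n,uv):
    p=P[n];d=(np.array(uv)-p["mtx"][:2,2])/p["mtx"][0,0];s=d.copy()
    for _ in range(9): s=d/(1+p["k1"]*(s@s))
    R=p["world_to_cam"][:3,:3];t=p["world_to_cam"][:3,3]
    v=R.T@np.array([s[0],-s[1],-1]);return -R.T@t,v/np.linalg.norm(v)
def tri(a,b):
    A=np.zeros((3,3));B=np.zeros(3)
    for n,uv in(("top",a),("side",b)):
        o,v=ray(n,uv);M=np.eye(3)-np.outer(v,v);A+=M;B+=M@o
    return np.linalg.solve(A,B)
def crop(n,img,c,w,k):
    u,v=map(int,c);return cv2.resize(img[max(0,v-w):v+w,max(0,u-w):u+w],None,fx=k,fy=k,interpolation=cv2.INTER_CUBIC)
def load(f): return cv2.imread(f)
def mask(img):
    lab=cv2.cvtColor(img,cv2.COLOR_BGR2HSV);return ((lab[...,1]<90)).astype(np.uint8)
E
python3 - <<'E'
from h import *
t=load("pics/top0.png");s=load("pics/side0.png")
mt,ms=mask(t),mask(s)
objs=dict(sleeveL=((247,236),(237,163)),flange=((287,215),(278,184)),sleeveR=((332,204),(316,211)),colA=((380,210),(344,261)),colB=((411,231),(344,304)),sq=((250,168),(303,140)),rack=((338,152),(373,193)),rnd=((418,170),(417,273)),beaker=((196,229),(219,125)),adapter=((471,231),(394,375)))
for k,(a,b) in objs.items(): print(k,tri(a,b).round(3))
a=cv2.resize(t[130:260,170:500],None,fx=2.4,fy=2.4,interpolation=cv2.INTER_CUBIC)
b=cv2.resize(mt[130:260,170:500]*255,None,fx=2.4,fy=2.4,interpolation=0)
c=cv2.cvtColor(b,8)
cv2.imwrite("pics/a1.png",cv2.resize(np.vstack([cv2.resize(a,None,fx=.9,fy=.9),cv2.resize(c,None,fx=.9,fy=.9)]),None,fx=1,fy=1))
x=cv2.resize(s[100:390,200:460],None,fx=1.53,fy=2)
y=cv2.resize(ms[100:390,200:460]*255,None,fx=1.53,fy=2,interpolation=0)
cv2.imwrite("pics/b1.png",np.hstack([x,cv2.cvtColor(y,8)]))
E
```

```text
sleeveL [0.366 0.296 0.023]
flange [0.441 0.159 0.014]
sleeveR [0.482 0.    0.028]
colA [ 0.467 -0.172  0.006]
colB [ 0.395 -0.282  0.013]
sq [0.609 0.299 0.003]
rack [ 0.672 -0.018  0.013]
rnd [ 0.613 -0.307  0.012]
beaker [0.385 0.476 0.034]
adapter [ 0.397 -0.493  0.019]
```

View pics/a1.png

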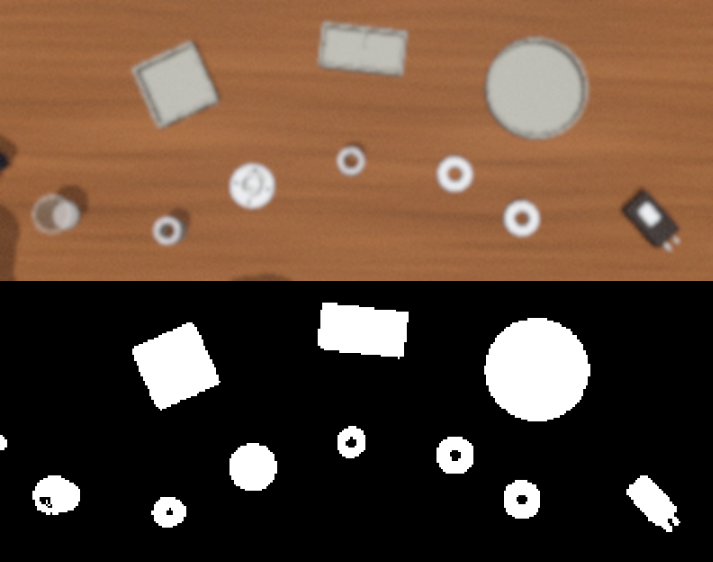

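View pics/b1.png

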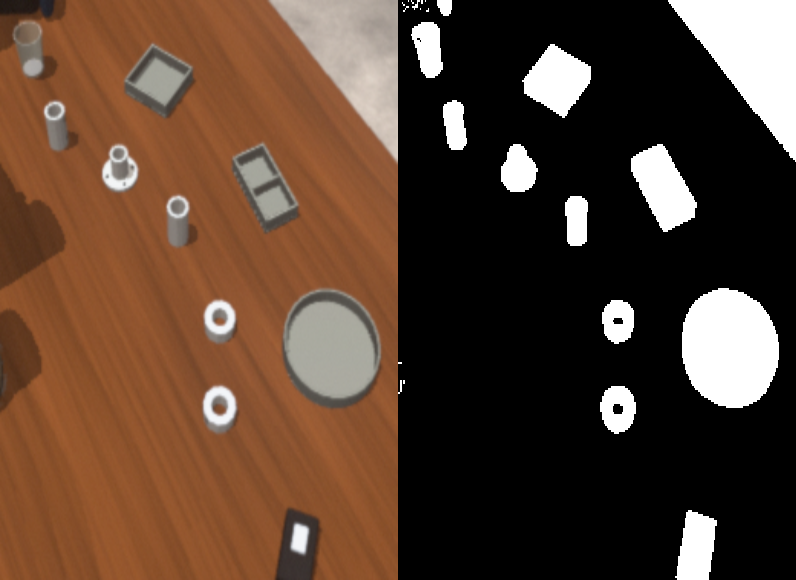

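The masks are clean: each fitting and tray is a separate blob in both views. I'll fit the known solids to both silhouettes with z left free.

```bash
cat >> h.py <<'E'
from scipy.optimize import minimize
def cyl(r,z0,z1):
    a=np.linspace(0,2*np.pi,48,endpoint=False);c=np.c_[r*np.cos(a),r*np.sin(a)]
    return np.vstack([np.c_[c,0*a+z0],np.c_[c,0*a+z1]])
def box(x,y,h): return np.array([[i*x/2,j*y/2,k*h] for i in(-1,1) for j in(-1,1) for k in(0,1)])
M=dict(sleeve=[cyl(.019,0,.07)],col=[cyl(.026,0,.024)],flange=[cyl(.035,0,.008),cyl(.017,0,.05)],
 rnd=[cyl(.083,0,.03)],sq=[box(.108,.108,.03)],rack=[box(.072,.139,.03)],beaker=[cyl(.03,0,.08)],adapter=[box(.085,.05,.034)])
def fit(kind,g,imgs,yaw=None,fixz=False,views=("top","side")):
    obs={}
    for n in views:
        c=proj(n,[g[0],g[1],.015])[0].round().astype(int);w=44
        y0,x0=max(c[1]-w,0),max(c[0]-w,0)
        m=mask(imgs[n]);cn,lab=cv2.connectedComponents(m)
        sub=lab[y0:c[1]+w,x0:c[0]+w];l0=lab[c[1]-3:c[1]+4,c[0]-3:c[0]+4];l0=l0[l0>0];L=np.bincount(l0).argmax()
        o=(sub==L).astype(np.uint8);cs,_=cv2.findContours(o,0,1);cv2.drawContours(o,cs,-1,1,-1)
        obs[n]=(o.astype(float),x0,y0)
    def cost(p):
        p=np.array(p);z=0 if fixz else p[2];a=p[3] if yaw is not None else 0
        R=np.array([[np.cos(a),-np.sin(a),0],[np.sin(a),np.cos(a),0],[0,0,1]]);e=0
        for n,(o,x0,y0) in obs.items():
            im=np.zeros((o.shape[0]*4,o.shape[1]*4),np.uint8)
            for q in M[kind]:
                uv=(proj(n,q@R.T+[p[0],p[1],z])-[x0,y0]+.5)*4-.5
                h=cv2.convexHull(uv.astype(np.float32))
                cv2.fillConvexPoly(im,(h*256).round().astype(np.int32),255,shift=8)
            r=cv2.resize(im,o.shape[::-1],interpolation=cv2.INTER_AREA)/255.
            e+=np.abs(r-o).sum()
        return e
    x0=[g[0],g[1],0.]+([yaw] if yaw is not None else [])
    sx=np.vstack([x0]+[np.array(x0)+d for d in np.diag([.012,.012,.01,.3][:len(x0)])])
    for _ in range(2):
        r=minimize(cost,x0,method="Nelder-Mead",options=dict(initial_simplex=sx,xatol=1e-4,fatol=.01,maxiter=400))
        x0=r.x;sx=np.vstack([x0]+[x0+d for d in -np.diag([.006,.006,.006,.1][:len(x0)])])
    return r.x,r.fun
E
cat > meas.py <<'E'
from h import *
im={"top":load("pics/top0.png"),"side":load("pics/side0.png")}
G=dict(sleeveL=("sleeve",.366,.296),flange=("flange",.441,.159),sleeveR=("sleeve",.482,0),colA=("col",.467,-.172),colB=("col",.395,-.282),rnd=("rnd",.613,-.307),sq=("sq",.609,.299,.4),rack=("rack",.672,-.018,-.05),beaker=("beaker",.385,.476),adapter=("adapter",.397,-.493,-.8))
for k,g in G.items():
    x,f=fit(g[0],g[1:3],im,g[3] if len(g)>3 else None); print(k,x.round(4),round(f,1),"r",np.hypot(*x[:2]).round(3))
E
time python3 meas.py
```

```text
sleeveL [ 0.364   0.2911 -0.003 ] 59.8 r 0.466
flange [0.4397 0.1597 0.001 ] 97.4 r 0.468
sleeveR [ 0.4815  0.0009 -0.0035] 64.6 r 0.482
colA [ 0.4641 -0.1732  0.0034] 86.1 r 0.495
colB [ 0.3947 -0.2819  0.0015] 92.4 r 0.485
rnd [ 0.6103 -0.3048 -0.002 ] 122.4 r 0.682
sq [ 0.606   0.2937 -0.0036  0.4491] 86.9 r 0.673
rack [ 0.6714 -0.0152 -0.0042 -0.0946] 86.0 r 0.672
beaker [ 0.3867  0.4806 -0.01  ] 149.3 r 0.617
adapter [ 0.3984 -0.493  -0.0143  0.6941] 309.0 r 0.634
real	0m1.225s
user	0m1.646s
sys	0m0.149s
```

All undersides fit to z = 0 ± 4 mm and every target lies 0.466–0.682 m out, so the fits agree with the sizes and the reach. I'll turn the tool so the fingers close along the rack's short side, which suits every pick and place.

```bash
cat > go.py <<'E'
import sys;from h import *
from scipy.spatial.transform import Rotation as Ro
s=manip.read_state();R=Ro.from_quat(s["eef_rot"]).as_matrix();p=s["tool_pos"]
print("pos",p.round(4),"hdg x",np.arctan2(R[1,0],R[0,0]).round(3),"zaxis",R[:,2].round(3),"q",s["joint_pos"].round(2),"t",round(s["clock"],2),"gap",round(s["finger_gap"],3))
for a in sys.argv[1:]:
    t=np.array([float(v) for v in a.split(",")]);print(a,"-> tool shift",(R.T@(t-p)).round(4),"rows",np.ceil(np.linalg.norm(t-p)/.0417))
E
python3 drive.py '0 0 0 .6 1;0 0 0 .6 1;0 0 0 .6 1;0 0 0 .6 1;0 0 0 .6 1' 40
python3 drive.py '0 0 0 .6 1;0 0 0 .6 1;0 0 0 .6 1;0 0 0 .6 1;0 0 0 .6 1'
python3 drive.py '0 0 0 .22 1;0 0 0 .22 1;0 0 0 .22 1'
python3 go.py .364,.291,.32
```

```text
clock: 0.52
tool_pos: [0.1629, 0.6549, 0.4041]
eef_rot: [0.911, -0.412, 0.0, 0.001]
wrist_force: [0.7, -0.4, -0.2]
finger_gap: 0.997
grasp_force: 0.0
clock: 0.93
tool_pos: [0.1629, 0.6549, 0.4041]
eef_rot: [0.748, -0.663, 0.0, 0.0]
wrist_force: [0.3, 0.2, -0.4]
finger_gap: 0.999
grasp_force: 0.0
clock: 1.18
tool_pos: [0.1629, 0.6549, 0.4041]
eef_rot: [-0.672, 0.741, -0.0, -0.0]
wrist_force: [-0.4, -0.4, -0.7]
finger_gap: 1.003
grasp_force: 0.0
pos [0.1629 0.6549 0.4041] hdg x -1.668 zaxis [-0.    -0.001 -1.   ] q [ 1.62  0.36  0.01 -0.   -1.22 -1.71] t 1.18 gap 1.003
.364,.291,.32 -> tool shift [ 0.3426 -0.2355  0.0845] rows 11.0
```

```bash
python3 drive.py '.14 -.095 .035 0 1;.14 -.095 .035 0 1;.14 -.095 .035 0 1;.14 -.095 .035 0 1;.14 -.095 .035 0 1' >/dev/null
python3 drive.py '.14 -.095 .035 0 1;.14 -.095 .035 0 1;.14 -.095 .035 0 1;.14 -.095 .035 0 1;.14 -.095 .035 0 1' >/dev/null
python3 drive.py '.0626 -.0455 .0145 0 1;.0626 -.0455 .0145 0 1;.0626 -.0455 .0145 0 1;.0626 -.0455 .0145 0 1'
python3 go.py .364,.291,.21 .364,.291,.32
python3 - <<'E'
from h import *
t=manip.capture("top");s=manip.capture("side")
cv2.imwrite("pics/t2.png",t[...,::-1]);cv2.imwrite("pics/s2.png",s[...,::-1])
a=cv2.resize(t[180:290,190:310,::-1],(480,440));b=cv2.resize(s[60:200,170:310,::-1],(440,440))[:,:320]
cv2.imwrite("pics/c2.png",np.hstack([a,b]))
E
```

```text
clock: 2.35
tool_pos: [0.3662, 0.2904, 0.3199]
eef_rot: [-0.673, 0.739, -0.0, -0.0]
wrist_force: [1.0, 1.0, -0.0]
finger_gap: 0.997
grasp_force: 0.0
pos [0.3662 0.2904 0.3199] hdg x -1.664 zaxis [-0.    -0.001 -1.   ] q [ 1.09  0.09 -0.55 -0.   -0.93 -1.19] t 2.35 gap 0.997
.364,.291,.21 -> tool shift [-0.0005  0.0022  0.1099] rows 3.0
.364,.291,.32 -> tool shift [-0.0004  0.0023 -0.0001] rows 1.0
```

View pics/c2.png

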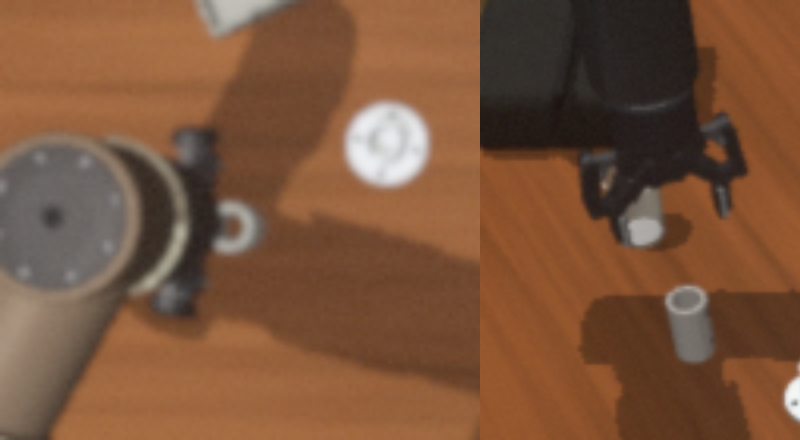

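The top view shows the fingers straddling the sleeve at crop (237,228), closing along world x, and the side view shows the sleeve clear below. Descending to grip it high enough that the tips stay above the rack walls later.

```bash
python3 drive.py '0 .002 .114 0 1;0 .002 .114 0 1;0 .002 .114 0 1;0 .002 .114 0 1'
python3 drive.py '0 0 0 0 0;0 0 0 0 0;0 0 0 0 0;0 0 0 0 0;0 0 0 0 0'
python3 drive.py '0 0 0 0 0;0 0 0 0 0;0 0 0 0 0'
python3 go.py .364,.291,.206
```

```text
clock: 2.78
tool_pos: [0.3619, 0.2913, 0.2014]
eef_rot: [-0.674, 0.739, -0.001, -0.004]
wrist_force: [-1.6, -0.6, -1.2]
finger_gap: 1.002
grasp_force: 0.0
clock: 3.2
tool_pos: [0.364, 0.2931, 0.2082]
eef_rot: [-0.674, 0.739, 0.001, 0.002]
wrist_force: [-0.6, 1.5, 6.6]
finger_gap: 0.441
grasp_force: 39.3
clock: 3.45
tool_pos: [0.364, 0.2931, 0.2082]
eef_rot: [-0.674, 0.739, 0.001, 0.002]
wrist_force: [-2.0, 0.7, 5.8]
finger_gap: 0.441
grasp_force: 39.3
pos [0.364  0.2931 0.2082] hdg x -1.663 zaxis [ 0.002  0.004 -1.   ] q [ 1.1   0.25 -0.68  0.   -0.63 -1.19] t 3.45 gap 0.441
.364,.291,.206 -> tool shift [ 0.0021 -0.0002  0.0022] rows 1.0
```

```bash
python3 drive.py '0 0 -.1 0 0;0 0 -.1 0 0;0 0 -.1 0 0;0 0 -.1 0 0'
python3 go.py .6746,.0181,.306
```

```text
clock: 3.78
tool_pos: [0.3645, 0.2934, 0.312]
eef_rot: [-0.674, 0.739, 0.001, 0.005]
wrist_force: [-0.7, 0.1, -1.8]
finger_gap: 0.441
grasp_force: 41.3
pos [0.3645 0.2934 0.312 ] hdg x -1.663 zaxis [ 0.006  0.009 -1.   ] q [ 1.1   0.1  -0.57  0.   -0.9  -1.19] t 3.78 gap 0.441
.6746,.0181,.306 -> tool shift [ 0.2456 -0.3341  0.0054] rows 10.0
```

```bash
python3 drive.py '.12 -.165 0 0 0;.12 -.165 0 0 0;.12 -.165 0 0 0;.12 -.165 0 0 0;.12 -.165 0 0 0' >/dev/null
python3 drive.py '.123 -.169 0 0 0;.123 -.169 0 0 0;.123 -.169 0 0 0;.123 -.169 0 0 0;.123 -.169 0 0 0'
python3 drive.py '0 0 0 0 0;0 0 0 0 0'
python3 go.py .6746,.0181,.24
python3 - <<'E'
from h import *
t=manip.capture("top");s=manip.capture("side")
cv2.imwrite("pics/t3.png",t[...,::-1]);cv2.imwrite("pics/s3.png",s[...,::-1])
a=cv2.resize(t[100:210,270:390,::-1],(480,440));b=cv2.resize(s[110:250,300:440,::-1],(440,440))[:,:320]
cv2.imwrite("pics/c3.png",np.hstack([a,b]))
E
```

```text
clock: 4.62
tool_pos: [0.6741, 0.0178, 0.3065]
eef_rot: [-0.673, 0.739, 0.0, 0.0]
wrist_force: [0.4, 2.2, -1.4]
finger_gap: 0.441
grasp_force: 41.3
clock: 4.78
tool_pos: [0.6739, 0.0175, 0.3053]
eef_rot: [-0.672, 0.74, 0.0, -0.0]
wrist_force: [-0.5, 0.2, -1.1]
finger_gap: 0.44
grasp_force: 41.4
pos [0.6739 0.0175 0.3053] hdg x -1.668 zaxis [-0.001 -0.    -1.   ] q [ 0.31  0.43 -0.12 -0.   -1.03 -0.41] t 4.78 gap 0.44
.6746,.0181,.24 -> tool shift [-0.0007 -0.0007  0.0653] rows 2.0
```

View pics/c3.png

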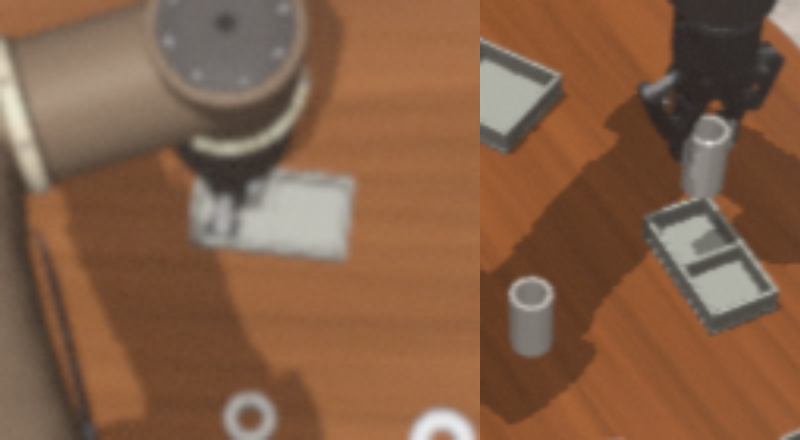

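The sleeve hangs upright above the left bay (side crop (705,160), bay (690,240)). Lowering it now.

```bash
python3 drive.py '-.001 -.001 .03 0 0;-.001 -.001 .06 0 0;-.001 -.001 .078 0 0;-.001 -.001 .085 0 0;-.001 -.001 .085 0 0'
python3 drive.py '0 0 .003 0 0;0 0 .005 0 0;0 0 .005 0 0'
python3 go.py .6746,.0181,.214
```

```text
clock: 5.3
tool_pos: [0.673, 0.0215, 0.2199]
eef_rot: [-0.674, 0.739, 0.001, -0.001]
wrist_force: [1.2, 0.5, -0.6]
finger_gap: 0.442
grasp_force: 41.4
clock: 5.55
tool_pos: [0.6744, 0.021, 0.2174]
eef_rot: [-0.674, 0.739, -0.0, 0.001]
wrist_force: [-0.5, 0.2, -2.3]
finger_gap: 0.438
grasp_force: 41.4
pos [0.6744 0.021  0.2174] hdg x -1.663 zaxis [ 0.002  0.001 -1.   ] q [ 0.32  0.52 -0.2   0.   -0.85 -0.41] t 5.55 gap 0.438
.6746,.0181,.214 -> tool shift [ 0.0029 -0.0004  0.0034] rows 1.0
```

```bash
python3 drive.py '.003 0 .002 0 0;.003 0 .003 0 0;.003 0 .003 0 0' | egrep 'pos|wrist'
python3 drive.py '0 0 .001 0 0;0 0 .002 0 0;0 0 .002 0 0'| egrep 'pos|wrist'
```

```text
tool_pos: [0.6739, 0.0173, 0.2135]
wrist_force: [0.0, -0.8, -1.3]
tool_pos: [0.6739, 0.0174, 0.2133]
wrist_force: [-6.3, -1.1, 12.9]
```

Contact with the floor came at z = 0.2133, as expected. Release and rise.

```bash
python3 drive.py '0 0 0 0 .6;0 0 0 0 .7;0 0 0 0 .7;0 0 0 0 .7' | egrep 'pos|wrist|gap'
python3 drive.py '0 0 -.03 0 .7;0 0 -.1 0 .7;0 0 -.1 0 .7;0 0 -.1 0 1;0 0 -.1 0 1'
python3 go.py .4815,.0009,.315
```

```text
tool_pos: [0.674, 0.0176, 0.2111]
wrist_force: [1.0, -0.5, -0.8]
finger_gap: 0.7
clock: 6.8
tool_pos: [0.6744, 0.0178, 0.3136]
eef_rot: [-0.674, 0.739, -0.001, 0.002]
wrist_force: [-0.7, -0.2, -0.6]
finger_gap: 0.952
grasp_force: 0.0
pos [0.6744 0.0178 0.3136] hdg x -1.664 zaxis [ 0.004  0.001 -1.   ] q [ 0.31  0.42 -0.11  0.   -1.04 -0.41] t 6.8 gap 0.952
.4815,.0009,.315 -> tool shift [ 0.0347  0.1905 -0.0022] rows 5.0
```

```bash
python3 drive.py '.034 .19 0 0 1;.034 .19 0 0 1;.034 .19 0 0 1;.034 .19 0 0 1;.034 .19 0 0 1' >/dev/null
python3 drive.py '0 0 0 0 1;0 0 0 0 1' | grep pos
python3 go.py .4815,.0009,.206
python3 - <<'E'
from h import *
t=manip.capture("top");s=manip.capture("side")
cv2.imwrite("pics/t4.png",t[...,::-1]);cv2.imwrite("pics/s4.png",s[...,::-1])
E
```

```text
tool_pos: [0.4802, 0.0012, 0.311]
pos [0.4802 0.0012 0.311 ] hdg x -1.663 zaxis [-0. -0. -1.] q [ 0.41  0.12 -0.54 -0.   -0.91 -0.51] t 7.38 gap 1.0
.4815,.0009,.206 -> tool shift [ 1.00e-04 -1.40e-03  1.05e-01] rows 3.0
```

```bash
python3 drive.py '0 -.001 .04 0 1;0 -.001 .08 0 1;0 -.001 .105 0 1;0 -.001 .105 0 1;0 -.001 .105 0 1'|grep pos
python3 drive.py '0 0 0 0 0;0 0 0 0 0;0 0 0 0 0;0 0 0 0 0;0 0 0 0 0' >/dev/null
python3 drive.py '0 0 0 0 0;0 0 0 0 0;0 0 0 0 0'
python3 drive.py '0 0 -.1 0 0;0 0 -.1 0 0;0 0 -.1 0 0;0 0 -.1 0 0'
python3 go.py .6682,-.0485,.306
```

```text
tool_pos: [0.4831, 0.0013, 0.2049]
clock: 8.57
tool_pos: [0.4829, 0.0015, 0.2077]
eef_rot: [-0.674, 0.739, -0.0, 0.001]
wrist_force: [-1.1, -0.0, 7.4]
finger_gap: 0.447
grasp_force: 39.4
clock: 8.9
tool_pos: [0.4839, 0.0017, 0.3116]
eef_rot: [-0.674, 0.739, -0.002, 0.004]
wrist_force: [0.6, 0.3, -1.5]
finger_gap: 0.443
grasp_force: 41.2
pos [0.4839 0.0017 0.3116] hdg x -1.663 zaxis [ 0.009  0.003 -1.   ] q [ 0.41  0.13 -0.53  0.   -0.9  -0.5 ] t 8.9 gap 0.443
.6682,-.0485,.306 -> tool shift [ 0.0331 -0.1881  0.0071] rows 5.0
```

```bash
python3 - <<'E'
from h import *
t=load("pics/t4.png");s=load("pics/s4.png")
a=cv2.resize(t[100:210,270:390],(480,440));b=cv2.resize(s[110:250,300:440],(440,440))[:,:320]
cv2.imwrite("pics/c4.png",np.hstack([a,b]))
E
```

```text
(no output)
```

View pics/c4.png

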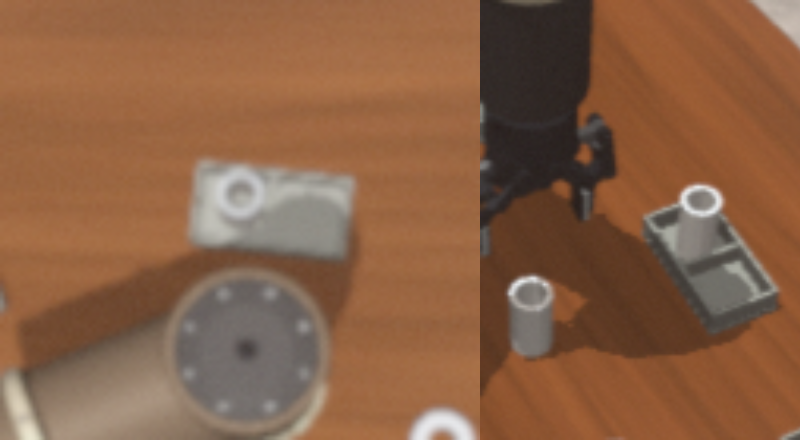

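The first sleeve stands in the left bay (side crop (698,220)). Taking the second one to the right bay.

```bash
python3 drive.py '.033 -.188 0 0 0;.033 -.188 0 0 0;.033 -.188 0 0 0;.033 -.188 0 0 0;.033 -.188 0 0 0' >/dev/null
python3 drive.py '0 0 0 0 0;0 0 0 0 0' | grep pos
python3 go.py .6682,-.0485,.22
```

```text
tool_pos: [0.6672, -0.0496, 0.3046]
pos [ 0.6672 -0.0496  0.3046] hdg x -1.665 zaxis [-0.002 -0.    -1.   ] q [ 0.22  0.42 -0.13 -0.   -1.02 -0.31] t 9.48 gap 0.442
.6682,-.0485,.22 -> tool shift [-0.0012 -0.0011  0.0846] rows 3.0
```

```bash
python3 drive.py '-.001 -.001 .03 0 0;-.001 -.001 .06 0 0;-.001 -.001 .08 0 0;-.001 -.001 .085 0 0;-.001 -.001 .085 0 0'|egrep 'pos|wrist'
python3 drive.py '0 0 .002 0 0;0 0 .004 0 0;0 0 .004 0 0'|egrep 'pos|wrist'
python3 drive.py '0 0 .002 0 0;0 0 .002 0 0;0 0 .002 0 0'|egrep 'pos|wrist'
```

```text
tool_pos: [0.6664, -0.0479, 0.2198]
wrist_force: [0.3, 0.2, -1.2]
tool_pos: [0.6681, -0.0479, 0.2186]
wrist_force: [-0.5, 0.2, -1.2]
tool_pos: [0.6678, -0.0481, 0.2156]
wrist_force: [0.2, 0.8, -1.1]
```

```bash
python3 drive.py '0 0 .001 0 0;0 0 .002 0 0;0 0 .002 0 0'|egrep 'pos|wrist'
python3 drive.py '0 0 .001 0 0;0 0 .0015 0 0;0 0 .0015 0 0'|egrep 'pos|wrist'
```

```text
tool_pos: [0.6677, -0.0481, 0.213]
wrist_force: [-0.4, -0.7, -1.7]
tool_pos: [0.6677, -0.0481, 0.2128]
wrist_force: [-4.3, 0.8, 6.8]
```

Contact at 0.2128. Release, rise, and go to collar A.

```bash
python3 drive.py '0 0 0 0 .6;0 0 0 0 .7;0 0 0 0 .7;0 0 0 0 .7' | egrep 'pos|wrist|gap'
python3 drive.py '0 0 -.03 0 .7;0 0 -.1 0 .7;0 0 -.1 0 .7;0 0 -.1 0 1;0 0 -.1 0 1'|grep pos
python3 go.py .4641,-.1732,.3
```

```text
tool_pos: [0.6678, -0.0481, 0.2116]
wrist_force: [-0.7, 0.2, 0.7]
finger_gap: 0.694
tool_pos: [0.6683, -0.048, 0.3142]
pos [ 0.6683 -0.048   0.3142] hdg x -1.664 zaxis [ 0.004  0.001 -1.   ] q [ 0.22  0.41 -0.12  0.   -1.03 -0.31] t 11.65 gap 0.957
.4641,-.1732,.3 -> tool shift [0.1436 0.1918 0.0132] rows 6.0
```

```bash
python3 drive.py '.118 .158 .01 0 1;.118 .158 .01 0 1;.118 .158 .01 0 1;.118 .158 .01 0 1;.118 .158 .01 0 1' |grep pos
python3 drive.py '.025 .034 0 0 1;.025 .034 0 0 1;.025 .034 0 0 1'|grep pos
python3 go.py .4641,-.1732,.177
python3 - <<'E'
from h import *
t=manip.capture("top");s=manip.capture("side")
cv2.imwrite("pics/t5.png",t[...,::-1]);cv2.imwrite("pics/s5.png",s[...,::-1])
a=cv2.resize(t[130:240,300:420,::-1],(480,440));b=cv2.resize(s[130:330,290:430,::-1],(308,440))
cv2.imwrite("pics/c5.png",np.hstack([a,b]))
E
```

```text
tool_pos: [0.496, -0.152, 0.3001]
tool_pos: [0.4612, -0.1736, 0.3011]
pos [ 0.4612 -0.1736  0.3011] hdg x -1.666 zaxis [-0.002  0.    -1.   ] q [ 0.04  0.16 -0.52 -0.   -0.89 -0.13] t 12.32 gap 1.001
.4641,-.1732,.177 -> tool shift [-0.0006 -0.0031  0.1241] rows 3.0
```

View pics/c5.png

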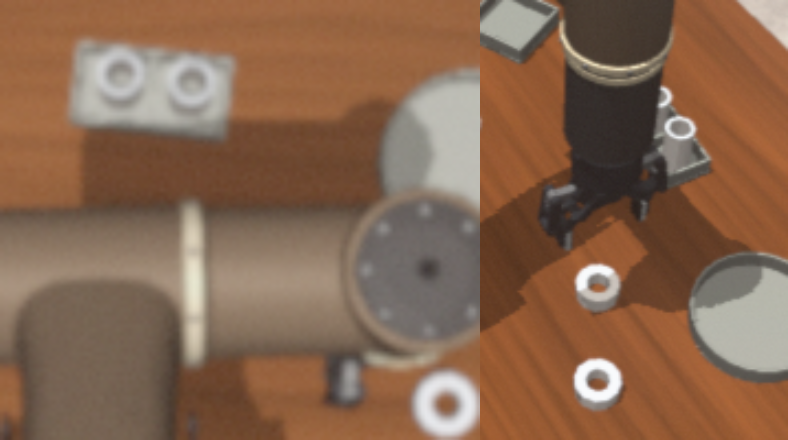

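Both sleeves stand upright in their bays (side crop (655,110) and (680,140)). The gripper is above collar A (597,285). Descending.

```bash
python3 drive.py '0 -.003 .04 0 1;0 -.003 .08 0 1;0 -.003 .11 0 1;0 -.003 .12 0 1;0 -.003 .123 0 1'|egrep 'pos|wrist'
python3 drive.py '0 0 0 0 .8;0 0 0 0 .6;0 0 0 0 0;0 0 0 0 0;0 0 0 0 0' |egrep 'pos|wrist|gap'
python3 drive.py '0 0 0 0 0;0 0 0 0 0;0 0 0 0 0'
```

```text
tool_pos: [0.4662, -0.1724, 0.1754]
wrist_force: [0.5, 0.5, 0.6]
tool_pos: [0.467, -0.1728, 0.1801]
wrist_force: [-0.9, 1.6, 4.3]
finger_gap: 0.601
clock: 13.5
tool_pos: [0.467, -0.1728, 0.18]
eef_rot: [-0.674, 0.739, -0.001, 0.001]
wrist_force: [-0.8, 3.1, 7.4]
finger_gap: 0.602
grasp_force: 42.3
```

```bash
python3 drive.py '0 0 -.04 0 0;0 0 -.08 0 0;0 0 -.1 0 0;0 0 -.1 0 0'|egrep 'pos|gap'
python3 go.py .6136,-.27,.276
```

```text
tool_pos: [0.4679, -0.1731, 0.2841]
finger_gap: 0.601
pos [ 0.4679 -0.1731  0.2841] hdg x -1.663 zaxis [ 0.009 -0.001 -1.   ] q [ 0.04  0.18 -0.54  0.   -0.84 -0.13] t 13.83 gap 0.601
.6136,-.27,.276 -> tool shift [ 0.0831 -0.1539  0.0096] rows 5.0
```

```bash
python3 drive.py '.083 -.154 0 0 0;.083 -.154 0 0 0;.083 -.154 0 0 0;.083 -.154 0 0 0;.083 -.154 0 0 0' >/dev/null
python3 drive.py '0 0 0 0 0;0 0 0 0 0' | grep pos
python3 go.py .6136,-.27,.188
```

```text
tool_pos: [0.6116, -0.2702, 0.2774]
pos [ 0.6116 -0.2702  0.2774] hdg x -1.665 zaxis [-0.002  0.001 -1.   ] q [-0.13  0.45 -0.16 -0.   -0.97  0.03] t 14.42 gap 0.605
.6136,-.27,.188 -> tool shift [-0.0003 -0.0021  0.0893] rows 3.0
```

```bash
python3 drive.py '0 -.002 .03 0 0;0 -.002 .06 0 0;0 -.002 .08 0 0;0 -.002 .086 0 0;0 -.002 .086 0 0'|egrep 'pos|wrist'
python3 drive.py '0 0 .002 0 0;0 0 .003 0 0;0 0 .003 0 0'|egrep 'pos|wrist'
python3 drive.py '0 0 .001 0 0;0 0 .002 0 0;0 0 .002 0 0'|egrep 'pos|wrist'
```

```text
tool_pos: [0.6126, -0.2694, 0.1912]
wrist_force: [-0.7, 0.2, -1.0]
tool_pos: [0.6144, -0.27, 0.1913]
wrist_force: [-0.0, -0.3, -2.3]
tool_pos: [0.6139, -0.2701, 0.1881]
wrist_force: [-1.0, -0.1, -1.8]
```

```bash
python3 drive.py '0 0 .001 0 0;0 0 .002 0 0;0 0 .002 0 0'|egrep 'pos|wrist'
python3 drive.py '0 0 .001 0 0;0 0 .002 0 0;0 0 .002 0 0'|egrep 'pos|wrist'
```

```text
tool_pos: [0.6138, -0.2701, 0.1855]
wrist_force: [-0.4, -0.1, -1.6]
tool_pos: [0.614, -0.2701, 0.1842]
wrist_force: [-1.5, 0.5, 3.7]
```

Contact at 0.1842, matching a 4 mm floor. Release and go to collar B.

```bash
python3 drive.py '0 0 0 0 .7;0 0 0 0 .8;0 0 0 0 .8;0 0 0 0 .8' | egrep 'pos|wrist|gap'
python3 drive.py '0 0 -.03 0 .8;0 0 -.1 0 .8;0 0 -.1 0 .8;0 0 -.1 0 1;0 0 -.1 0 1'|grep pos
python3 go.py .3947,-.2819,.283
```

```text
tool_pos: [0.614, -0.2701, 0.1837]
wrist_force: [0.5, -0.5, 0.6]
finger_gap: 0.802
tool_pos: [0.6145, -0.2702, 0.2864]
pos [ 0.6145 -0.2702  0.2864] hdg x -1.664 zaxis [ 0.005 -0.001 -1.   ] q [-0.12  0.44 -0.15  0.   -0.98  0.03] t 16.58 gap 0.997
.3947,-.2819,.283 -> tool shift [0.0321 0.2178 0.0023] rows 6.0
```

```bash
python3 drive.py '.026 .18 0 0 1;.026 .18 0 0 1;.026 .18 0 0 1;.026 .18 0 0 1;.026 .18 0 0 1' >/dev/null
python3 drive.py '.006 .038 0 0 1;.006 .038 0 0 1;.006 .038 0 0 1'|grep pos
python3 go.py .3947,-.2819,.178
```

```text
tool_pos: [0.3919, -0.2816, 0.2832]
pos [ 0.3919 -0.2816  0.2832] hdg x -1.665 zaxis [-0.001  0.001 -1.   ] q [-0.21  0.16 -0.57 -0.   -0.84  0.12] t 17.25 gap 1.0
.3947,-.2819,.178 -> tool shift [ 1.000e-04 -3.000e-03  1.052e-01] rows 3.0
```

```bash
python3 drive.py '0 -.003 .04 0 1;0 -.003 .07 0 1;0 -.003 .09 0 1;0 -.003 .1 0 1;0 -.003 .104 0 1'|egrep 'pos|wrist'
python3 drive.py '0 0 0 0 .8;0 0 0 0 .6;0 0 0 0 0;0 0 0 0 0;0 0 0 0 0' |egrep 'pos|wrist|gap'
python3 drive.py '0 0 0 0 0;0 0 0 0 0;0 0 0 0 0'
python3 drive.py '0 0 -.04 0 0;0 0 -.08 0 0;0 0 -.1 0 0;0 0 -.1 0 0;0 0 -.1 0 0'|egrep 'pos|gap'
python3 go.py .607,-.3397,.28
```

```text
tool_pos: [0.3968, -0.2817, 0.1771]
wrist_force: [0.0, -0.4, -0.2]
tool_pos: [0.3973, -0.282, 0.1808]
wrist_force: [-0.4, 0.7, 4.2]
finger_gap: 0.598
clock: 18.33
tool_pos: [0.3973, -0.282, 0.1807]
eef_rot: [-0.674, 0.739, -0.001, 0.0]
wrist_force: [-1.0, 2.2, 7.4]
finger_gap: 0.607
grasp_force: 42.2
tool_pos: [0.3971, -0.282, 0.2813]
finger_gap: 0.605
pos [ 0.3971 -0.282   0.2813] hdg x -1.664 zaxis [ 0.004 -0.001 -1.   ] q [-0.21  0.17 -0.56 -0.   -0.83  0.12] t 18.75 gap 0.605
.607,-.3397,.28 -> tool shift [ 0.038  -0.2143  0.0023] rows 6.0
```

```bash
python3 drive.py '.032 -.18 0 0 0;.032 -.18 0 0 0;.032 -.18 0 0 0;.032 -.18 0 0 0;.032 -.18 0 0 0' >/dev/null
python3 drive.py '.006 -.034 0 0 0;.006 -.034 0 0 0;.006 -.034 0 0 0;.006 -.034 0 0 0' | grep pos
python3 go.py .607,-.3397,.1895
```

```text
tool_pos: [0.6058, -0.3394, 0.2775]
pos [ 0.6058 -0.3394  0.2775] hdg x -1.664 zaxis [-0.003  0.001 -1.   ] q [-0.23  0.48 -0.09 -0.   -1.    0.14] t 19.5 gap 0.597
.607,-.3397,.1895 -> tool shift [ 0.0003 -0.0015  0.088 ] rows 3.0
```

```bash
python3 drive.py '0 -.001 .03 0 0;0 -.001 .06 0 0;0 -.001 .08 0 0;0 -.001 .088 0 0;0 -.001 .088 0 0'|egrep 'pos|wrist'
python3 drive.py '0 0 .002 0 0;0 0 .003 0 0;0 0 .003 0 0'|egrep 'pos|wrist'
python3 drive.py '0 0 .001 0 0;0 0 .001 0 0;0 0 .001 0 0'|egrep 'pos|wrist'
```

```text
tool_pos: [0.6058, -0.3393, 0.1894]
wrist_force: [-1.0, 0.0, -0.2]
tool_pos: [0.6078, -0.3399, 0.1903]
wrist_force: [0.1, -0.2, -0.7]
tool_pos: [0.6075, -0.3398, 0.1883]
wrist_force: [-0.3, -0.9, -1.0]
```

```bash
python3 drive.py '0 0 .001 0 0;0 0 .002 0 0;0 0 .002 0 0'|egrep 'pos|wrist'
python3 drive.py '0 0 .001 0 0;0 0 .002 0 0;0 0 .002 0 0'|egrep 'pos|wrist'
```

```text
tool_pos: [0.6073, -0.3397, 0.1854]
wrist_force: [-0.0, 0.0, -0.5]
tool_pos: [0.6075, -0.3397, 0.1848]
wrist_force: [-3.2, 2.3, 7.0]
```

```bash
python3 drive.py '0 0 0 0 .7;0 0 0 0 .8;0 0 0 0 .8;0 0 0 0 .8' | egrep 'pos|wrist|gap'
python3 drive.py '0 0 -.03 0 .8;0 0 -.12 0 .8;0 0 -.12 0 .8;0 0 -.12 0 1;0 0 -.12 0 1'|grep pos
python3 go.py .4397,.1597,.305
```

```text
tool_pos: [0.6075, -0.3398, 0.1835]
wrist_force: [0.0, 0.5, -0.8]
finger_gap: 0.797
tool_pos: [0.6085, -0.3402, 0.3086]
pos [ 0.6085 -0.3402  0.3086] hdg x -1.663 zaxis [ 0.007 -0.003 -1.   ] q [-0.23  0.46 -0.06  0.   -1.04  0.14] t 21.67 gap 1.001
.4397,.1597,.305 -> tool shift [-0.4822  0.2143  0.001 ] rows 13.0
```

```bash
python3 drive.py '-.18 .08 0 0 1;-.18 .08 0 0 1;-.18 .08 0 0 1;-.18 .08 0 0 1;-.18 .08 0 0 1' >/dev/null
python3 drive.py '-.18 .08 0 0 1;-.18 .08 0 0 1;-.18 .08 0 0 1;-.18 .08 0 0 1;-.18 .08 0 0 1' >/dev/null
python3 drive.py '-.122 .054 0 0 1;-.122 .054 0 0 1;-.122 .054 0 0 1;-.122 .054 0 0 1;-.122 .054 0 0 1'|grep pos
python3 go.py .4397,.1597,.192
python3 - <<'E'
from h import *
t=manip.capture("top");s=manip.capture("side")
cv2.imwrite("pics/t6.png",t[...,::-1]);cv2.imwrite("pics/s6.png",s[...,::-1])
a=cv2.resize(t[130:240,360:480,::-1],(480,440));b=cv2.resize(s[100:340,230:460,::-1],(320,440),interpolation=cv2.INTER_AREA)
cv2.imwrite("pics/c6.png",np.hstack([a,b]))
E
```

```text
tool_pos: [0.4382, 0.1624, 0.3033]
pos [0.4382 0.1624 0.3033] hdg x -1.66 zaxis [-0. -0. -1.] q [ 0.78  0.11 -0.57 -0.   -0.89 -0.87] t 22.92 gap 0.996
.4397,.1597,.192 -> tool shift [ 0.0025 -0.0018  0.1113] rows 3.0
```

View pics/c6.png

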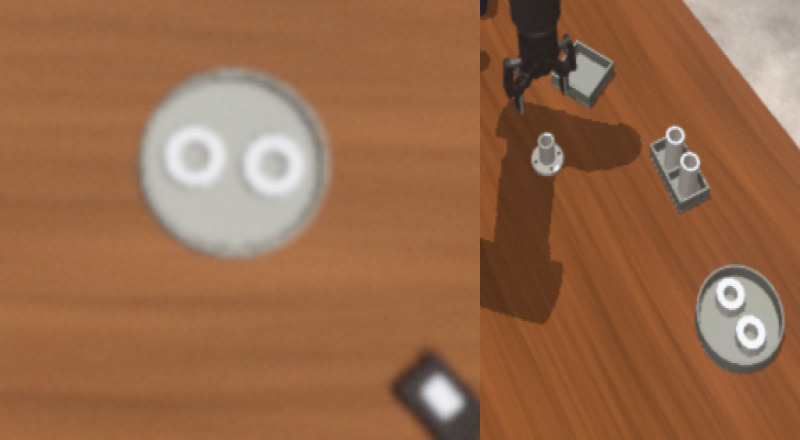

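Both collars lie flat side by side in the round tray (top crop (195,155) and (273,163)), and the gripper is above the flange (side crop (547,150)). Gripping the flange's socket.

```bash
python3 drive.py '.002 -.002 .04 0 1;.002 -.002 .08 0 1;.002 -.002 .1 0 1;.002 -.002 .108 0 1;.002 -.002 .11 0 1'|egrep 'pos|wrist'
python3 drive.py '0 0 0 0 .8;0 0 0 0 .5;0 0 0 0 0;0 0 0 0 0;0 0 0 0 0' |egrep 'pos|wrist|gap'
python3 drive.py '0 0 0 0 0;0 0 0 0 0;0 0 0 0 0'
python3 drive.py '0 0 -.04 0 0;0 0 -.08 0 0;0 0 -.1 0 0;0 0 -.1 0 0;0 0 -.1 0 0'|egrep 'pos|gap'
python3 go.py .606,.2937,.292
```

```text
tool_pos: [0.4408, 0.1563, 0.1921]
wrist_force: [0.6, -0.3, -0.0]
tool_pos: [0.4412, 0.1581, 0.1951]
wrist_force: [-3.0, -1.5, 6.8]
finger_gap: 0.392
clock: 24.1
tool_pos: [0.4411, 0.1581, 0.1951]
eef_rot: [-0.674, 0.739, -0.0, 0.001]
wrist_force: [-1.4, -1.1, 8.1]
finger_gap: 0.397
grasp_force: 39.2
tool_pos: [0.4408, 0.1579, 0.295]
finger_gap: 0.394
pos [0.4408 0.1579 0.295 ] hdg x -1.664 zaxis [ 0.002  0.003 -1.   ] q [ 0.77  0.12 -0.58 -0.   -0.86 -0.86] t 24.52 gap 0.394
.606,.2937,.292 -> tool shift [-0.1505 -0.1519  0.0038] rows 6.0
```

```bash
python3 drive.py '-.13 -.13 0 0 0;-.13 -.13 0 0 0;-.13 -.13 0 0 0;-.13 -.13 0 0 0;-.13 -.13 0 0 0' >/dev/null
python3 drive.py '-.02 -.022 0 0 0;-.02 -.022 0 0 0;-.02 -.022 0 0 0;-.02 -.022 0 0 0' | grep pos
python3 go.py .606,.2925,.205
```

```text
tool_pos: [0.6055, 0.2927, 0.2912]
pos [0.6055 0.2927 0.2912] hdg x -1.664 zaxis [-0.003 -0.002 -1.   ] q [ 0.74  0.44 -0.13 -0.   -1.   -0.83] t 25.27 gap 0.392
.606,.2925,.205 -> tool shift [-0.0001 -0.0008  0.0862] rows 3.0
```

```bash
python3 drive.py '0 -.001 .03 0 0;0 -.001 .06 0 0;0 -.001 .08 0 0;0 -.001 .086 0 0;0 -.001 .086 0 0'|egrep 'pos|wrist'
python3 drive.py '0 0 .001 0 0;0 0 .002 0 0;0 0 .002 0 0'|egrep 'pos|wrist'
python3 drive.py '0 0 .001 0 0;0 0 .002 0 0;0 0 .002 0 0'|egrep 'pos|wrist'
```

```text
tool_pos: [0.606, 0.292, 0.2056]
wrist_force: [0.6, -0.2, -2.8]
tool_pos: [0.6076, 0.2933, 0.2073]
wrist_force: [-0.6, -0.5, -3.1]
tool_pos: [0.6072, 0.293, 0.2041]
wrist_force: [0.5, 0.8, -3.7]
```

```bash
python3 drive.py '0 0 .001 0 0;0 0 .002 0 0;0 0 .002 0 0'|egrep 'pos|wrist'
python3 drive.py '0 0 .001 0 0;0 0 .002 0 0;0 0 .002 0 0'|egrep 'pos|wrist'
```

```text
tool_pos: [0.6071, 0.2929, 0.2014]
wrist_force: [-0.4, -0.8, -2.7]
tool_pos: [0.6072, 0.293, 0.2002]
wrist_force: [-1.1, 0.3, 1.9]
```

Contact at 0.2002, as expected. Release to a small opening, rise and back away toward the base for a final look.

```bash
python3 drive.py '0 0 .001 0 .5;0 0 .001 0 .6;0 0 .001 0 .6;0 0 .001 0 .6' | egrep 'pos|wrist|gap'
python3 drive.py '0 0 -.03 0 .6;0 0 -.12 0 .6;0 0 -.12 0 .6;0 0 -.12 0 .6;0 0 -.12 0 .6'|grep pos
python3 drive.py '.09 .16 0 0 .6;.09 .16 0 0 .6;.09 .16 0 0 .6;.09 .16 0 0 .6;.09 .16 0 0 .6'|grep pos
python3 drive.py '0 0 0 0 .6;0 0 0 0 .6'
python3 - <<'E'
from h import *
t=manip.capture("top")[...,::-1].copy();s=manip.capture("side")[...,::-1].copy()
cv2.imwrite("pics/t7.png",t);cv2.imwrite("pics/s7.png",s)
a=cv2.resize(t[120:260,180:480],(600,280));b=cv2.resize(s[100:320,200:460],(354,300))
c=np.zeros((580,600,3),np.uint8);c[:280]=a;c[280:,:354]=b;cv2.imwrite("pics/c7.png",c)
im={"top":t,"side":s}
for k,g in dict(beaker=(.387,.481),adapter=(.398,-.493,-.69)).items():
    for i in({"top":load("pics/top0.png"),"side":load("pics/side0.png")},im): print(k,fit(k,g[:2],i,g[2] if len(g)>2 else None))
E
```

```text
tool_pos: [0.6073, 0.2931, 0.1988]
wrist_force: [0.1, -0.4, -0.7]
finger_gap: 0.6
tool_pos: [0.6082, 0.2936, 0.3236]
tool_pos: [0.4355, 0.2153, 0.3176]
clock: 28.02
tool_pos: [0.4387, 0.2178, 0.3189]
eef_rot: [-0.674, 0.739, 0.0, 0.0]
wrist_force: [-0.1, 0.7, 0.7]
finger_gap: 0.602
grasp_force: 0.0
beaker (array([ 0.38695453,  0.48048298, -0.00993764]), np.float64(149.60784313725492))
beaker (array([0.38450861, 0.46886692, 0.00075822]), np.float64(3342.7843137254904))
adapter (array([ 0.3973099 , -0.49372498, -0.01132671,  0.68895195]), np.float64(309.6705882352941))
adapter (array([ 0.39814608, -0.49362453, -0.0137396 ,  0.68946552]), np.float64(306.3333333333333))
```

View pics/c7.png

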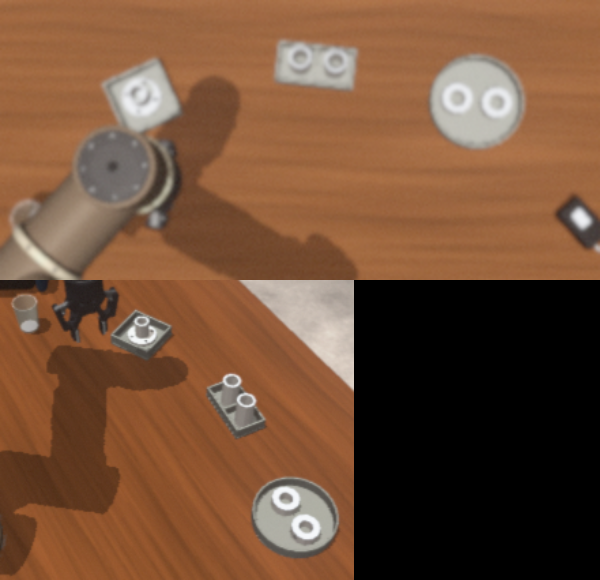

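The flange stands centred in the square tray (top crop (141,96)). Both sleeves are upright in their bays, the collars are flat in the round tray, and the beaker and adapter haven't moved. The second beaker fit is off only because the arm overlaps it in the top view. Handing in.

```bash
python3 -c "
from rig import manip
print(manip.close_job())"
```

```text
the job is handed in; nothing more can be done
None
```

All five fittings are in their trays, with the beaker and adapter left alone by the final pictures, and the job was handed in at about 28 s; no verdict was returned.

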